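# Find and tag the loose clamp nut

## Task

One of the four T-bar nuts on the panel fixture has worked loose. Feel each with a light clockwise twist, past the free play of its bar, never forcing one that holds nor slackening any; when a nut gives, turn it on by about a twelfth of a turn to be sure, then slip the brass tag over its stud so that it lies flat on the bar. Do not disturb the small things lying about.

Things in the scene. Friction and masses are not known exactly. Their poses are not given: they have to be found in the camera images.
- fixture: panel fixture bolted to the worktop: aluminium plate 165 x 236 x 16 mm, black panel under four dark strap clamps (tops at 32 mm). Origin under its centre, y along its long side. A stud with a T-bar nut through each strap, at x +-45, y +-80 mm. The four nuts look alike; a loose one turns at less than 0.1 N m, a sound one holds to 1 N m, its stud twisting in a rubber bush, 8 N m per rad
- nut_a_bar (a point): centre of the bar of a T-bar nut on one of the four studs (which stud varies), half-way up, on the stud's axis, 58 mm above the worktop. Steel bar 58 mm long (own y), 14 mm thick (own x), 16 mm high, flat upright sides, top at 66 mm; an 8 mm stud stands 14 mm out of its top. Under it a 20 mm hub, then a 26 mm washer on the strap
- nut_b_bar (a point): centre of the bar of a T-bar nut on one of the four studs (which stud varies), half-way up, on the stud's axis, 58 mm above the worktop. Steel bar 58 mm long (own y), 14 mm thick (own x), 16 mm high, flat upright sides, top at 66 mm; an 8 mm stud stands 14 mm out of its top. Under it a 20 mm hub, then a 26 mm washer on the strap
- nut_c_bar (a point): centre of the bar of a T-bar nut on one of the four studs (which stud varies), half-way up, on the stud's axis, 58 mm above the worktop. Steel bar 58 mm long (own y), 14 mm thick (own x), 16 mm high, flat upright sides, top at 66 mm; an 8 mm stud stands 14 mm out of its top. Under it a 20 mm hub, then a 26 mm washer on the strap
- nut_d_bar (a point): centre of the bar of a T-bar nut on one of the four studs (which stud varies), half-way up, on the stud's axis, 58 mm above the worktop. Steel bar 58 mm long (own y), 14 mm thick (own x), 16 mm high, flat upright sides, top at 66 mm; an 8 mm stud stands 14 mm out of its top. Under it a 20 mm hub, then a 26 mm washer on the strap
- nut_a (a joint): turn of that nut on its stud, rad: 0 as found, grows clockwise seen from above (tightening). Its bar has free play on it: turned clockwise it moves 0.04 to 0.24 rad before it takes the nut along
- nut_b (a joint): turn of that nut on its stud, rad: 0 as found, grows clockwise seen from above (tightening). Its bar has free play on it: turned clockwise it moves 0.04 to 0.24 rad before it takes the nut along
- nut_c (a joint): turn of that nut on its stud, rad: 0 as found, grows clockwise seen from above (tightening). Its bar has free play on it: turned clockwise it moves 0.04 to 0.24 rad before it takes the nut along
- nut_d (a joint): turn of that nut on its stud, rad: 0 as found, grows clockwise seen from above (tightening). Its bar has free play on it: turned clockwise it moves 0.04 to 0.24 rad before it takes the nut along
- stud_a (a joint): twist of that nut's stud in its rubber bush, rad: 0 at rest, clockwise positive, 8 N m per rad; more than 0.05 (0.4 N m) strains it
- stud_b (a joint): twist of that nut's stud in its rubber bush, rad: 0 at rest, clockwise positive, 8 N m per rad; more than 0.05 (0.4 N m) strains it
- stud_c (a joint): twist of that nut's stud in its rubber bush, rad: 0 at rest, clockwise positive, 8 N m per rad; more than 0.05 (0.4 N m) strains it
- stud_d (a joint): twist of that nut's stud in its rubber bush, rad: 0 at rest, clockwise positive, 8 N m per rad; more than 0.05 (0.4 N m) strains it
- tag_center (a point): centre of the loose brass tag: a flat plain ring, 46 mm across, 7 mm thick, 15 mm hole, 60 g, lying flat on the worktop; z is its axis. On a nut it rests on the bar, its centre 11.5 mm above the bar's centre
- jaw_insert_1: bystander lying on the worktop, to be left alone: small serrated steel block, 25 x 50 x 13 mm; origin under its centre
- hexkey_1: bystander lying on the worktop, to be left alone: black hexagon key, 125 mm; origin under its centre
- micrometer: bystander lying on the worktop, to be left alone: outside micrometer, 148 mm; origin under its centre
Not all that is in view belongs to the job. Of the things that look like the part that bears tag_center, the middle-sized one is meant.

How it is judged:
On the way:
1. a nut has given way and been turned more than 0.3 rad clockwise on its stud, while the tag still lies on the bench (value of joint any of nut_a, nut_b, nut_c, nut_d above 0.3 rad and height (world z) of tag_center below 0.02 m), for 0.2 s.
At the end, for the whole second after the job is handed in: The loose nut stands more than 0.3 rad clockwise of where it was found, and the tag lies on it, over the stud: within 7 mm of its axis, its centre 9 to 14.5 mm above the bar's centre, tilted less than 0.12 rad (((value of joint nut_a above 0.3 rad and horizontal distance between tag_center and nut_a_bar below 0.007 m and z of tag_center in the frame of nut_a_bar between 0.009 and 0.0145 m) or (value of joint nut_b above 0.3 rad and horizontal distance between tag_center and nut_b_bar below 0.007 m and z of tag_center in the frame of nut_b_bar between 0.009 and 0.0145 m) or (value of joint nut_c above 0.3 rad and horizontal distance between tag_center and nut_c_bar below 0.007 m and z of tag_center in the frame of nut_c_bar between 0.009 and 0.0145 m) or (value of joint nut_d above 0.3 rad and horizontal distance between tag_center and nut_d_bar below 0.007 m and z of tag_center in the frame of nut_d_bar between 0.009 and 0.0145 m)) and angle between tag_center's own z axis and vertical below 0.12 rad); the robot touches nothing.
It fails at once if a nut is forced: its stud is twisted by more than 0.05 rad (0.4 N m) either way (value of joint any of stud_a, stud_b, stud_c, stud_d above 0.05 rad or value of joint any of stud_a, stud_b, stud_c, stud_d below -0.05 rad).
It fails at once if a nut is slackened (turned anticlockwise) by more than 0.12 rad (value of joint any of nut_a, nut_b, nut_c, nut_d below -0.12 rad).
It fails at once if a bystander is shifted by more than 30 mm (distance of any of jaw_insert_1, hexkey_1, micrometer from where it was at the start of the episode above 0.03 m).
It also fails if it takes over 72 s, if anything falls off the work surface, if the arm or the gripper's body presses on something with over 40 N, if the wrist force passes 120 N, or if a joint passes its speed limit or range.

## Robot

A 6-joint arm with a two-finger parallel gripper is mounted at the origin on a cart in front of the work surface, level with it; the furniture and walls round the work are solid. World frame = base frame: x ahead of the robot, y to its left, z up, the work surface at z = 0. Lengths are in m, angles in rad, forces in N, time in s.
With the tool pointing down it reaches from about 0.375 to 0.975 m from the base axis. Payload 3.8 kg.
Tool frame: the origin (TCP) lies midway between the tips of the shut fingers; the grasp point (between the pads) lies 19 mm behind it; x points along the fingers, y is the direction in which the jaws open and shut, and the axes are right-handed (so a half turn about x gives the same grasp; the last joint's range is limited). The gripper opens to 88 mm and grips with 3 to 60 N. Pads are 18 mm wide; open, the fingers measure 123 mm over their backs; the gripper's body (75 mm by 187 mm) begins 45 mm behind the grasp point.
Start: joints at [-1.299, 0.264, 1.604, -0, 1.274, -0.037], TCP at [0.205, -0.643, 0.239] pointing down, gripper open.
Joint ranges: [-2.63, 2.63], [-0.94, 2.18], [0.31, 2.57], [-1.31, 4.45], [0, 2.66], [-2.55, 2.55]. Speed limits (rad/s): [2.57, 2.57, 3.14, 3.14, 3.14, 3.14].

## Interface

Orientations are given as a rotation vector (axis times angle).
In Python, from cell import manip, inverse_kinematics, cams, order gives the robot as it stands. Calls block until the motion is done:
- manip.move_pose(position, orientation): joint-space move of the TCP to a pose.
- manip.move_linear(position, rate=0.15, rot=None): straight line of the TCP; rot=None keeps the orientation; rate is the mean speed in m/s.
- manip.set_joints(angles): joint-space move.
- manip.set_gripper(opening, force=None): finger opening in m; force is the grip in N (None keeps the last); returns when the fingers have stopped.
- manip.dwell(seconds).
- inverse_kinematics(position, orientation): joint angles nearest the present ones, or None.
- manip.state(): the state.
- cams.capture(name): name is "scene" or "top" or "wrist"; returns a dict with "image" (384x512x3 uint8, blue, green, red), "z_map" (384x512 float32, m along the optical axis (not along the pixel's ray), 0 where there is no reading), "intrinsics" (3x3 intrinsics, pixels), "position" and "orientation" of the camera in the world; the wrist camera has in their place "T_tool_cam" (4x4, takes a point from camera to tool coordinates, whose origin is the TCP and whose axes are the tool frame's). Camera axes: x right, y down, z forward; pixel columns grow to the right and rows downward; lengths in m; the calibration is good to about 2 mm. A picture is of the moment at which its call begins: read the wrist's pose just before it.
A pose or a line that the arm cannot do raises manip.IKError and nothing moves.
- order.close_job(): hands the job in, once; it reports no verdict.
The state is a dict: "clock": time; "joint_pos": joint angles; "joint_velocities": joint speeds; "tau": joint torques, N m; "tool_pos": TCP position; "tcp_rot": TCP orientation; "contact_force": force on the tool from outside, world axes, zero at the start; "moment": the same for the moment, N m; "gripper_width": finger opening in m.
Only numpy, scipy, OpenCV 4.12 (cv2) and the standard library are available. Lean on these libraries where they do the work, as an engineer would, in place of code of your own. Each camera call takes 0.05 s, during which the arm holds its last target.

## Working session

There is one attempt and no reset: what is moved stays moved. The work goes in short steps, each a Python script; the robot and the scene stay as the last script left them, time stands still between calls to the robot, and variables do not carry over. Pictures are saved under pics/ and viewed, and the job is handed in when it is done.

```bash
ls; mkdir -p pics; python3 - <<'E'
from cell import manip,cams
import cv2,numpy as np
for n in ["scene","top","wrist"]:
    c=cams.capture(n); cv2.imwrite(f"pics/{n}0.png",c["image"]); np.savez(f"{n}0.npz",**c)
    print(n,c["intrinsics"].tolist(),c.get("position"),c.get("orientation"),c.get("T_tool_cam"))
s=manip.state(); print(s)
E
```

```text
pics
scene [[455.9396371474922, 0.0, 256.2846204434319], [0.0, 455.9396371474922, 200.06971218808832], [0.0, 0.0, 1.0]] [-0.1845185   0.57495151  0.48309395] [-1.25567095  1.93582764 -1.1707612 ] None
top [[376.7066389995212, 0.0, 258.4487796311685], [0.0, 376.7066389995212, 195.80605825469402], [0.0, 0.0, 1.0]] [0.43113779 0.23273176 0.91002877] [-2.16649452  2.15127771 -0.06629937] None
wrist [[319.9347518321154, 0.0, 254.98582945685126], [0.0, 319.9347518321154, 196.51542156914059], [0.0, 0.0, 1.0]] None None [[-4.05227943e-05 -2.84853327e-01  9.58571114e-01 -1.46385603e-01]
 [ 9.99999399e-01 -1.06134250e-03 -2.73119195e-04 -1.05897318e-03]
 [ 1.09517117e-03  9.58570527e-01  2.84853199e-01 -7.43186716e-02]
 [ 0.00000000e+00  0.00000000e+00  0.00000000e+00  1.00000000e+00]]
{'clock': 0.15, 'joint_pos': array([-1.29891086e+00,  2.64552857e-01,  1.60499021e+00, -6.79905336e-06,
        1.27368838e+00, -3.68853023e-02]), 'joint_velocities': array([-0.00010536, -0.00304706, -0.00410508,  0.0012291 , -0.00196392,
       -0.00038939]), 'tau': array([ 1.00927773e-03, -5.02851748e+01, -3.57470262e+01,  7.30702886e-02,
        2.50046141e-02, -1.18827966e-04]), 'tool_pos': array([ 0.20499207, -0.64258188,  0.23773023]), 'tcp_rot': array([ 2.0554345 ,  0.32160085, -2.05584761]), 'contact_force': array([ 0.00888853,  0.65463743, -0.17518814]), 'moment': array([-0.02537069, -0.02193   ,  0.00262439]), 'gripper_width': 0.08831310561667266}
```

View pics/top0.png

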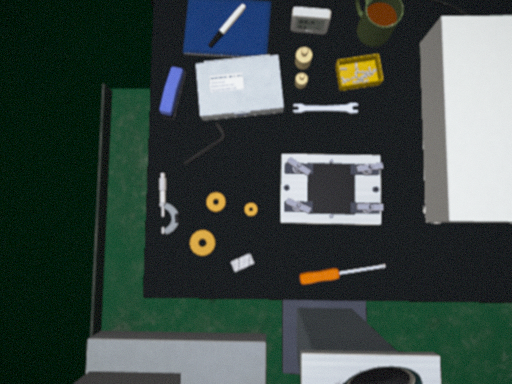

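View pics/scene0.png

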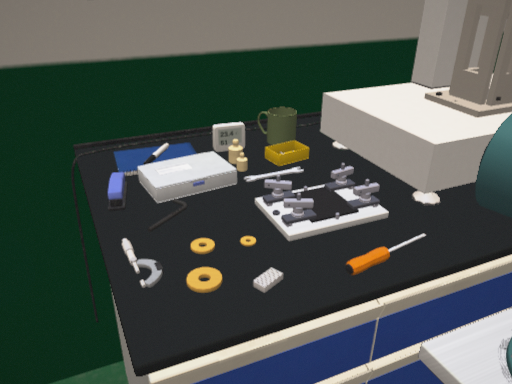

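View pics/wrist0.png

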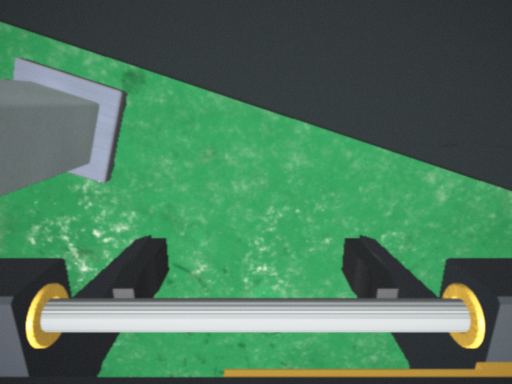

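The top view shows the three rings: middle one at (216,202), small at (251,209), large at (202,242). The fixture is at about (331,188), with a tall white box to its right. Next I localise these.

```bash
cat > h.py <<'E'
import numpy as np,cv2
from scipy.spatial.transform import Rotation as R
def campose(c,st=None):
    if c.get("T_tool_cam") is not None:
        T=np.eye(4);T[:3,:3]=R.from_rotvec(st["tcp_rot"]).as_matrix();T[:3,3]=st["tool_pos"]
        T=T@np.array(c["T_tool_cam"]); return T[:3,:3],T[:3,3]
    return R.from_rotvec(c["orientation"]).as_matrix(),np.array(c["position"])
def ray(c,uv,z,st=None):
    Rm,p=campose(c,st);K=np.array(c["intrinsics"])
    d=np.linalg.inv(K)@np.vstack([np.atleast_2d(uv).T,np.ones(len(np.atleast_2d(uv)))])
    d=(Rm@d).T
    return p+d*((z-p[2])/d[:,2])[:,None]
def cloud(c,st=None):
    Rm,p=campose(c,st);K=np.array(c["intrinsics"]);Z=c["z_map"]
    v,u=np.mgrid[:Z.shape[0],:Z.shape[1]]
    P=np.stack([(u-K[0,2])/K[0,0]*Z,(v-K[1,2])/K[1,1]*Z,Z],-1)
    W=P@Rm.T+p; W[Z<=0]=np.nan
    return W
def proj(c,P,st=None):
    Rm,p=campose(c,st);K=np.array(c["intrinsics"])
    q=(np.atleast_2d(P)-p)@Rm@K.T
    return q[:,:2]/q[:,2:]
def down(a):
    # tool x = -z world ; tool y axis at angle a in world xy
    x=np.array([0,0,-1.]);y=np.array([np.cos(a),np.sin(a),0]);z=np.cross(x,y)
    return R.from_matrix(np.stack([x,y,z],1)).as_rotvec()
E
python3 - <<'E'
from h import *
c=dict(np.load("top0.npz",allow_pickle=True)); c["T_tool_cam"]=None
W=cloud(c)
im=c["image"]
hsv=cv2.cvtColor(im,cv2.COLOR_BGR2HSV)
m=cv2.inRange(hsv,(15,120,120),(30,255,255))
n,l,s,ce=cv2.connectedComponentsWithStats(m)
for i in range(1,n):
    if s[i,4]>60: print(s[i],ce[i],ray(c,ce[i],0.007)[0])
for uv in [(281,155),(381,155),(382,223),(281,223),(331,188)]: print(uv,ray(c,uv,0.016)[0],W[uv[1],uv[0]])
for uv in [(430,100),(470,100),(425,210),(430,60)]: print("box",uv,W[uv[1],uv[0]])
for uv in [(320,108),(357,70),(342,272),(242,263),(205,150),(165,200)]: print(uv,W[uv[1],uv[0]])
s=cv2.resize(im[140:240,265:435],None,fx=4.5,fy=4.5,interpolation=cv2.INTER_CUBIC);cv2.imwrite("pics/topc.png",s)
c=dict(np.load("scene0.npz",allow_pickle=True));s=cv2.resize(c["image"][160:240,240:400],None,fx=5,fy=5,interpolation=cv2.INTER_CUBIC);cv2.imwrite("pics/scc.png",s)
print(down(0))
E
```

```text
[337  54  46  33 762] [359.01181102  71.04330709] [0.82518968 0.01612514 0.007     ]
[206 192  20  20 289] [215.42560554 201.43252595] [0.50081495 0.36521803 0.007     ]
[244 203  14  13 141] [250.5106383  208.87943262] [0.4833867 0.2802433 0.007    ]
[190 230  25  26 485] [202.02680412 242.42886598] [0.40226743 0.39551998 0.007     ]
[300 269  39  15 365] [319.01917808 275.86575342] [0.32685457 0.11739442 0.007     ]
(281, 155) [0.6130429 0.207732  0.016    ] [ 0.61642838  0.20726672 -0.00063898]
(381, 155) [ 0.61356305 -0.03039851  0.016     ] [ 6.16834542e-01 -3.51173074e-02 -3.29140616e-05]
(382, 223) [ 0.45178221 -0.02926066  0.016     ] [ 4.52149977e-01 -3.39279353e-02  7.32801718e-05]
(281, 223) [0.44992704 0.2072517  0.016     ] [ 0.4503028   0.20674212 -0.00187962]
(331, 188) [0.53378629 0.08891016 0.016     ] [0.53314588 0.08980744 0.02157769]
box (430, 100) [ 0.72393701 -0.12084668  0.08433142]
box (470, 100) [ 0.70066494 -0.17352827  0.1493831 ]
box (425, 210) [ 0.48345522 -0.13312062  0.00769205]
box (430, 60) [ 0.81443124 -0.12214243  0.08842634]
(320, 108) [0.73289847 0.11202122 0.00393715]
(357, 70) [0.82688226 0.02153487 0.00927009]
(342, 272) [0.33711574 0.06480888 0.01337921]
(242, 263) [0.35511811 0.29876573 0.01174908]
(205, 150) [0.6266386  0.39304839 0.00812463]
(165, 200) [0.5034814  0.48780076 0.00789768]
[ 1.20919958  1.20919958 -1.20919958]
```

View pics/topc.png

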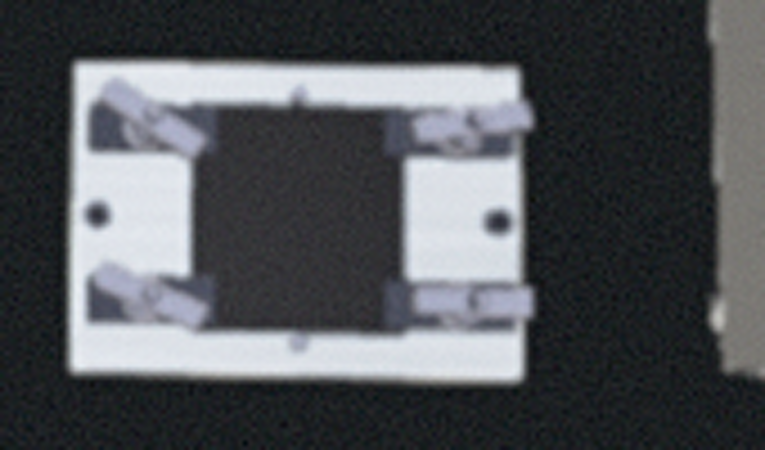

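View pics/scc.png

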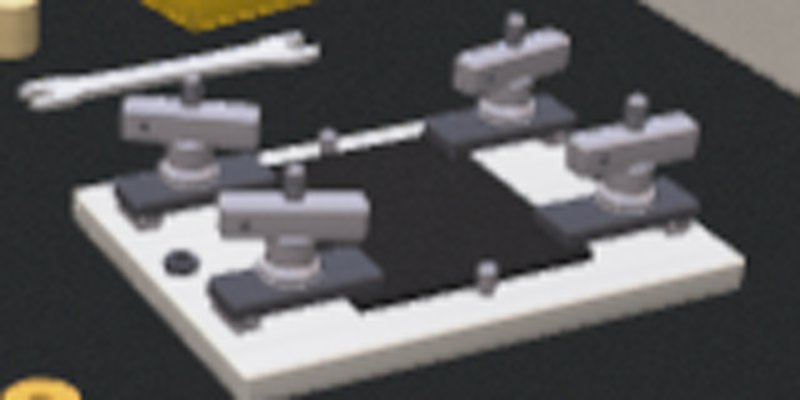

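The crops show four bars on lighter washers, with bar directions roughly along y. I'll check the box and column for clearance before sweeping across.

```bash
python3 - <<'E'
from h import *
c=dict(np.load("scene0.npz",allow_pickle=True)); c["T_tool_cam"]=None
W=cloud(c)
for uv in [(450,60),(480,60),(500,90),(505,180),(490,120),(330,100),(360,130),(400,180),(495,210)]: print(uv,W[uv[1],uv[0]])
from cell import inverse_kinematics as ik
for p in [(0.15,-.42,.35),(.42,.09,.35),(.532,.11,.30)]:
    for a in (0,np.pi):
        print(p,a,ik(p,down(a)))
E
```

```text
(450, 60) [ 0.79842074 -0.48257939  0.22959157]
(480, 60) [ 0.70290306 -0.48829594  0.24668043]
(500, 90) [ 0.56701599 -0.41756432  0.2059664 ]
(505, 180) [0.13371886 0.10505115 0.25456039]
(490, 120) [ 0.52935333 -0.36086036  0.14943712]
(330, 100) [ 0.84778631 -0.12160752  0.13914294]
(360, 130) [ 0.70120702 -0.12056216  0.10107159]
(400, 180) [ 0.59014662 -0.17446816  0.00067098]
(495, 210) [0.14886605 0.08468669 0.20167835]
(0.15, -0.42, 0.35) 0 [-1.28363328 -0.23205418  1.90619551  0.          1.46745133 -1.28363328]
(0.15, -0.42, 0.35) 3.141592653589793 [-1.28363328e+00 -2.32054181e-01  1.90619551e+00 -4.44089210e-16
  1.46745133e+00  1.85795938e+00]
(0.42, 0.09, 0.35) 0 [ 1.53091102e-01 -2.66144128e-01  1.93264640e+00 -4.44089210e-16
  1.47509038e+00  1.53091102e-01]
(0.42, 0.09, 0.35) 3.141592653589793 None
(0.532, 0.11, 0.3) 0 [ 1.58042616e-01 -1.93411520e-02  1.80742642e+00 -4.44089210e-16
  1.35350738e+00  1.58042616e-01]
(0.532, 0.11, 0.3) 3.141592653589793 None
```

```bash
python3 - <<'E'
from h import *
from cell import manip,cams,inverse_kinematics as ik
manip.set_joints([-1.299,-.232,1.906,0,1.467,0])
manip.set_joints([.153,-.266,1.93,0,1.475,.15])
manip.move_pose([.532,.12,.30],down(0))
manip.dwell(.2)
s=manip.state();c=cams.capture("wrist")
np.savez("w1.npz",st=np.array([s["tcp_rot"],s["tool_pos"]]),**c)
print(s["clock"],s["tool_pos"],s["contact_force"],s["moment"])
cv2.imwrite("pics/w1.png",cv2.resize(c["image"],None,fx=1.55,fy=1.55,interpolation=cv2.INTER_CUBIC))
E
```

```text
4.0083 [0.5316675  0.11961119 0.30157797] [-0.60167094 -0.12803878  0.96765975] [-0.0306746  -0.07867597  0.04688278]
```

View pics/w1.png

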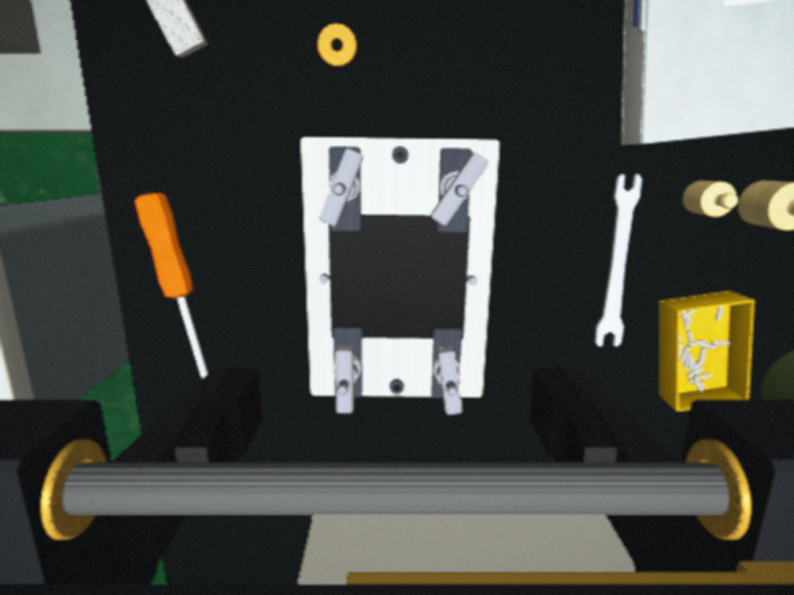

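The wrist view (1.55x scale) shows all four bars: left-top (341,187), right-top (460,189), left-bottom (345,378), right-bottom (448,382); image right is +x and up is +y. The small ring sits at (337,44).

```bash
python3 - <<'E'
from h import *
c=dict(np.load("w1.npz",allow_pickle=True)); s={"tcp_rot":c["st"][0],"tool_pos":c["st"][1]}
im=c["image"]
print(im[120,220],im[122,297],im[235,222],im[100,200],im[118,226])
# fixture corners from white mask
hsv=cv2.cvtColor(im,cv2.COLOR_BGR2HSV)
for name,uv in dict(LT=(341,187),RT=(460,189),LB=(345,378),RB=(448,382)).items():
    u,v=int(uv[0]/1.55),int(uv[1]/1.55)
    x0,y0=u-26,v-32
    cr=cv2.resize(im[y0:v+32,x0:u+26],None,fx=6,fy=6,interpolation=cv2.INTER_CUBIC)
    cv2.imwrite(f"pics/c_{name}.png",cr)
t=[cv2.imread(f"pics/c_{n}.png") for n in ("LT","RT")];b=[cv2.imread(f"pics/c_{n}.png") for n in ("LB","RB")]
m=np.vstack([np.hstack(t),np.hstack(b)]); print(m.shape)
cv2.imwrite("pics/crops.png",cv2.resize(m,None,fx=.78,fy=.78))
E
```

```text
[158 150 150] [214 198 194] [222 206 200] [248 248 244] [184 178 175]
(768, 624, 3)
```

View pics/crops.png

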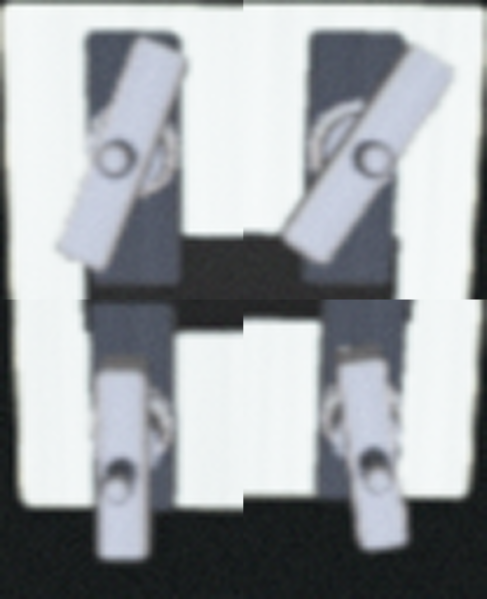

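```bash
cat >> h.py <<'E'
def bars(c,s,seeds,zs=.066):
    im=cv2.GaussianBlur(cv2.resize(c["image"],None,fx=4,fy=4,interpolation=cv2.INTER_CUBIC),(5,5),0).astype(int)
    m=((im[...,0]-im[...,2]>10)&(im[...,2]>165)&(im[...,2]<235)).astype(np.uint8)
    m=cv2.morphologyEx(m,cv2.MORPH_OPEN,np.ones((9,9)))
    m=cv2.morphologyEx(m,cv2.MORPH_CLOSE,np.ones((25,25)))
    n,l,st,ce=cv2.connectedComponentsWithStats(m)
    out=[]
    for sd in seeds:
        q=proj(c,[sd],s)[0]*4
        k=[i for i in range(1,n) if st[i,4]>1500]
        i=min(k,key=lambda i:np.hypot(*(ce[i]-q)))
        cn,_=cv2.findContours((l==i).astype(np.uint8),cv2.RETR_EXTERNAL,cv2.CHAIN_APPROX_NONE)
        cn=max(cn,key=len)[:,0,:]
        W=ray(c,(cn+.5)/4-.5,zs,s)[:,:2]
        (cx,cy),(w,h),a=cv2.minAreaRect((W*1000).astype(np.float32))
        if w<h: a+=90; w,h=h,w
        ang=np.deg2rad(a); ang=(ang)%np.pi   # world direction of long axis
        out.append((cx/1000,cy/1000,ang,w,h))
    return out,m
E
python3 - <<'E'
from h import *
c=dict(np.load("w1.npz",allow_pickle=True)); s={"tcp_rot":c["st"][0],"tool_pos":c["st"][1]}
seeds=[(x,y,.066) for y in (.169,.009) for x in (.487,.577)]
o,m=bars(c,s,seeds)
for r in o: print(np.round(r,4))
cv2.imwrite("pics/m.png",m[300:1100,700:1300]*255)
im=c["image"]; w=(im.min(2)>235).astype(np.uint8)
cn,_=cv2.findContours(w,cv2.RETR_EXTERNAL,cv2.CHAIN_APPROX_NONE)
# fixture corners
m2=((cv2.cvtColor(im,cv2.COLOR_BGR2GRAY)>120)).astype(np.uint8)
n,l,st,ce=cv2.connectedComponentsWithStats(m2); i=l[95,230]; print(st[i])
# stud tops (x1.55 crops approx by hand): 
sp=lambda x,y,u,v:(u-26+x/(6*.78),v-32+y/(6*.78))
E
```

```text
[ 0.4897  0.1734  1.1571 56.8368 15.0097]
[ 0.5811  0.1715  0.9793 56.4308 12.6291]
[4.88100e-01 1.35000e-02 1.54330e+00 5.55172e+01 1.26820e+01]
[5.79300e-01 1.21000e-02 1.68520e+00 5.64173e+01 1.52781e+01]
[  194    88   128   179 12166]
```

View pics/m.png

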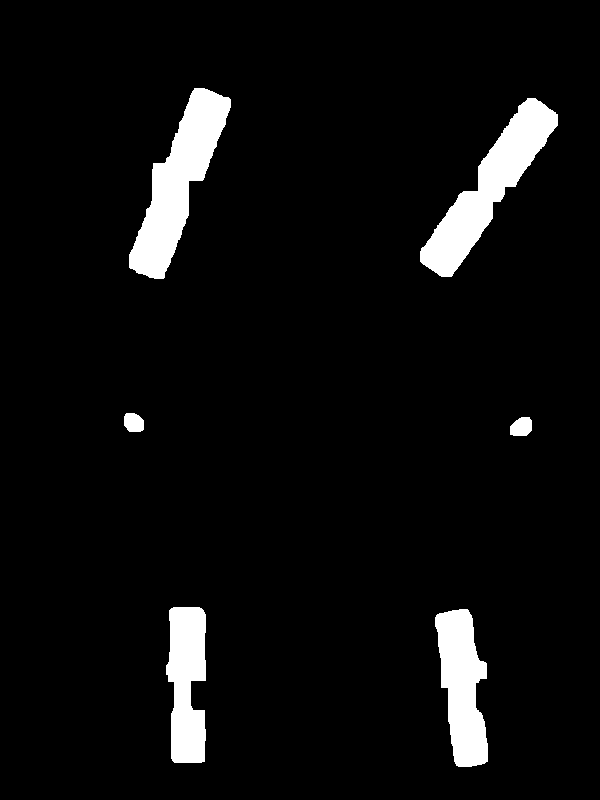

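```bash
cat >> h.py <<'E'
from cell import manip,cams,order,inverse_kinematics as ik
ZG=.053
def look(x,y,a,name,z=.17,grip=None):
    manip.move_pose([x,y,z],down(a))
    if grip is not None: manip.set_gripper(grip)
    manip.dwell(.15)
    s=manip.state();c=cams.capture("wrist")
    o,m=bars(c,s,[(x,y,.066)])
    im=cv2.resize(c["image"],None,fx=1.5,fy=1.5)
    cv2.imwrite(f"pics/{name}.png",im)
    np.savez(f"{name}.npz",st=np.array([s["tcp_rot"],s["tool_pos"]]),**c)
    print("clock",round(s["clock"],2),"bar",np.round(o[0],4),"tcp",np.round(s["tool_pos"],4))
    return o[0],c,s
E
python3 - <<'E'
from h import *
look(.4897,.172,1.157-np.pi/2,"lt",grip=.04)
E
```

```text
clock 5.68 bar [ 0.491   0.1728  1.156  56.2598 18.302 ] tcp [0.4896 0.172  0.1699]
```

View pics/lt.png

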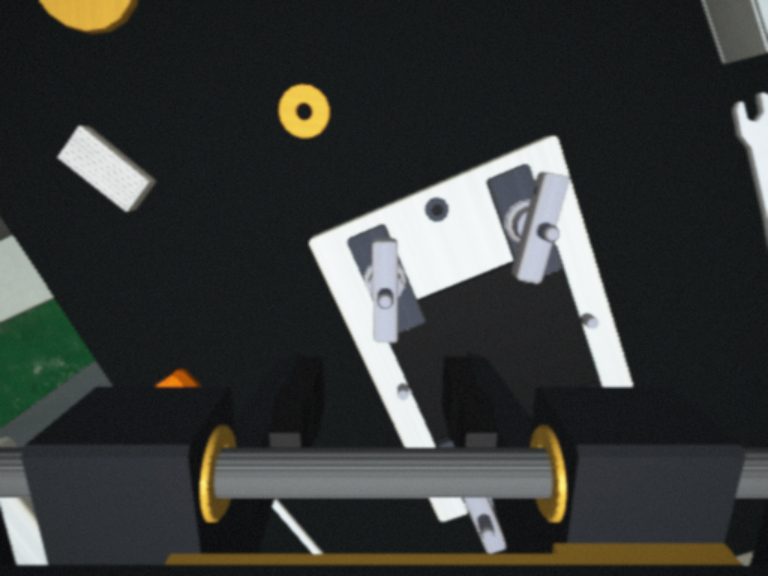

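```bash
cat >> h.py <<'E'
def feel(x,y,a,F=12,step=.02,total=.32,thr=.15,w=.034):
    manip.move_pose([x,y,.115],down(a))
    manip.set_gripper(w)
    manip.move_linear([x,y,ZG],rate=.08)
    s0=manip.state(); print("down F",np.round(s0["contact_force"],2),"M",np.round(s0["moment"],3))
    manip.set_gripper(0,force=F); manip.dwell(.1)
    s=manip.state(); print("grip w",round(s["gripper_width"],4),"F",np.round(s["contact_force"],2),"M",np.round(s["moment"],3),"t",round(s["clock"],2))
    return turn(s0["moment"][2],step,total,thr)
def turn(m0,step,total,thr):
    q=np.array(manip.state()["joint_pos"]); log=[]
    t=0;held=False
    while t<total-1e-6:
        t+=step; q2=q.copy(); q2[5]-=t
        manip.set_joints(q2); s=manip.state()
        dm=s["moment"][2]-m0; log.append((round(t,3),round(dm,3)))
        if dm>thr: held=True;break
    print("held" if held else "GAVE",log,"F",np.round(s["contact_force"],2),"w",round(s["gripper_width"],4),"t",round(s["clock"],2))
    return held
def leave(x,y):
    manip.set_gripper(.034); 
    p=manip.state()["tool_pos"]; manip.move_linear([p[0],p[1],.115],rate=.15)
E
python3 - <<'E'
from h import *
# joint6 sign check without contact: q6 change -> a change
q=np.array(manip.state()["joint_pos"]); print(ik([.4895,.172,.17],down(1.157-np.pi/2-.1))[5]-ik([.4895,.172,.17],down(1.157-np.pi/2))[5])
feel(.4895,.172,1.157-np.pi/2-.02,total=.06)
E
```

```text
0.09999999999999964
down F [0.04 0.57 0.09] M [-0.013 -0.078  0.023]
grip w 0.0139 F [ 2.8  -2.26  1.48] M [-0.62  -0.435  0.005] t 7.83
GAVE [(0.02, np.float64(0.021)), (0.04, np.float64(-0.004)), (0.06, np.float64(-0.055))] F [ 1.13 -2.37  0.59] w 0.0137 t 8.57
```

I assumed the wrong joint-6 sign, so the bar went about 0.04 rad anticlockwise. That is within limits. I'm correcting the sign and turning clockwise from here.

```bash
sed -i 's/q2\[5\]-=t/q2[5]+=t/' h.py; python3 - <<'E'
from h import *
turn(.023,.02,.40,.15)
E
```

```text
held [(0.02, np.float64(-0.021)), (0.04, np.float64(-0.037)), (0.06, np.float64(-0.016)), (0.08, np.float64(-0.059)), (0.1, np.float64(-0.038)), (0.12, np.float64(-0.052)), (0.14, np.float64(-0.05)), (0.16, np.float64(-0.022)), (0.18, np.float64(-0.05)), (0.2, np.float64(-0.018)), (0.22, np.float64(-0.009)), (0.24, np.float64(-0.055)), (0.26, np.float64(0.089)), (0.28, np.float64(0.147)), (0.3, np.float64(0.219))] F [ 3.57 -2.62 -0.43] w 0.014 t 12.32
```

LT held at 0.22 N·m after about 0.2 rad of free play, so it is sound. RT is next.

```bash
python3 - <<'E'
from h import *
leave(0,0)
o,c,s=look(.580,.172,.979-np.pi/2,"rt",z=.15)
E
```

```text
clock 13.99 bar [ 0.5875  0.1845  1.1437 28.202  18.5601] tcp [0.5778 0.1717 0.1479]
```

View pics/rt.png

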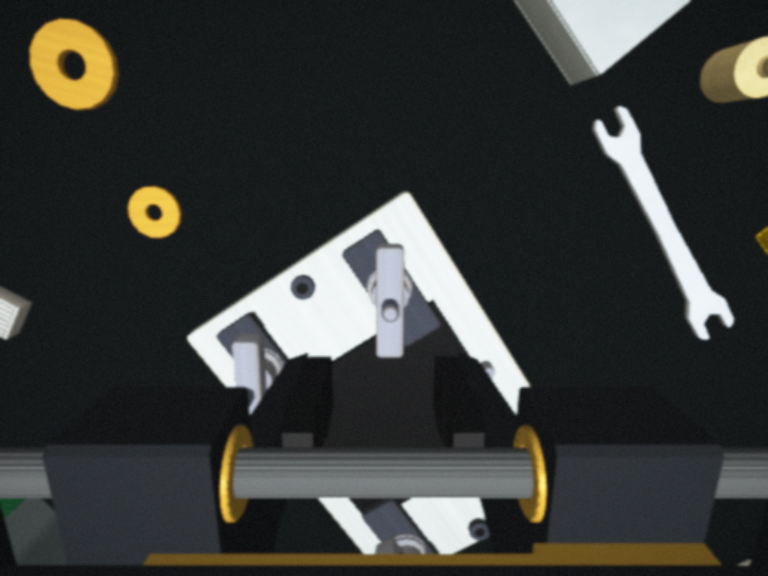

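The image shows the RT bar upright at (390,300), lined up with the fingers and ready to feel.

```bash
python3 - <<'E'
from h import *
if not feel(.5797,.171,.979-np.pi/2-.02): print("LOOSE RT")
else:
    leave(0,0)
    print(manip.state()["clock"])
E
```

```text
down F [ 0.74 -0.14 -0.45] M [-0.003 -0.111  0.008]
grip w 0.0138 F [ 3.   -3.05  2.27] M [-0.516 -0.439 -0.088] t 15.98
held [(0.02, np.float64(-0.011)), (0.04, np.float64(-0.017)), (0.06, np.float64(0.031)), (0.08, np.float64(0.18))] F [ 2.19 -2.48  1.21] w 0.0141 t 16.98
18.025
```

RT held as well, at 0.18 N·m and stiff. LB is next.

```bash
python3 - <<'E'
from h import *
if not feel(.4875,.0120,1.543-np.pi/2-.02): print("LOOSE LB")
else:
    leave(0,0)
    print(manip.state()["clock"])
E
```

```text
down F [-0.09 -0.12 -0.28] M [-0.043 -0.058 -0.002]
grip w 0.0136 F [ 0.54 -1.35  1.88] M [-0.191 -0.251  0.021] t 20.58
GAVE [(0.02, np.float64(0.011)), (0.04, np.float64(-0.022)), (0.06, np.float64(0.007)), (0.08, np.float64(0.017)), (0.1, np.float64(-0.021)), (0.12, np.float64(0.0)), (0.14, np.float64(0.008)), (0.16, np.float64(0.02)), (0.18, np.float64(-0.007)), (0.2, np.float64(-0.016)), (0.22, np.float64(0.002)), (0.24, np.float64(0.064)), (0.26, np.float64(0.018)), (0.28, np.float64(0.05)), (0.3, np.float64(0.029)), (0.32, np.float64(0.017))] F [ 3.16 -0.82 -0.42] w 0.0139 t 24.58
LOOSE LB
```

LB gives: it turned past 0.24 rad with only about 0.04 N·m. I'll turn it on.

```bash
python3 - <<'E'
from h import *
held=turn(-.002,.07,.42,.2)
manip.dwell(.2)
s=manip.state();print(np.round(s["moment"],3),R.from_rotvec(s["tcp_rot"]).as_matrix()[:2,1],s["tool_pos"])
leave(0,0)
look(.4875,.012,1.543-np.pi/2-.76,"lb2",z=.17)
E
```

```text
GAVE [(0.07, np.float64(-0.009)), (0.14, np.float64(0.075)), (0.21, np.float64(0.012)), (0.28, np.float64(0.011)), (0.35, np.float64(0.016)), (0.42, np.float64(0.003))] F [ 4.49 -2.84 -2.18] w 0.0137 t 26.08
[-0.357 -0.747  0.   ] [ 0.70791391 -0.7062961 ] [0.48859592 0.0117551  0.05363878]
clock 27.81 bar [4.89000e-01 1.30000e-02 7.74400e-01 5.58632e+01 1.83004e+01] tcp [0.4859 0.012  0.1678]
```

View pics/lb2.png

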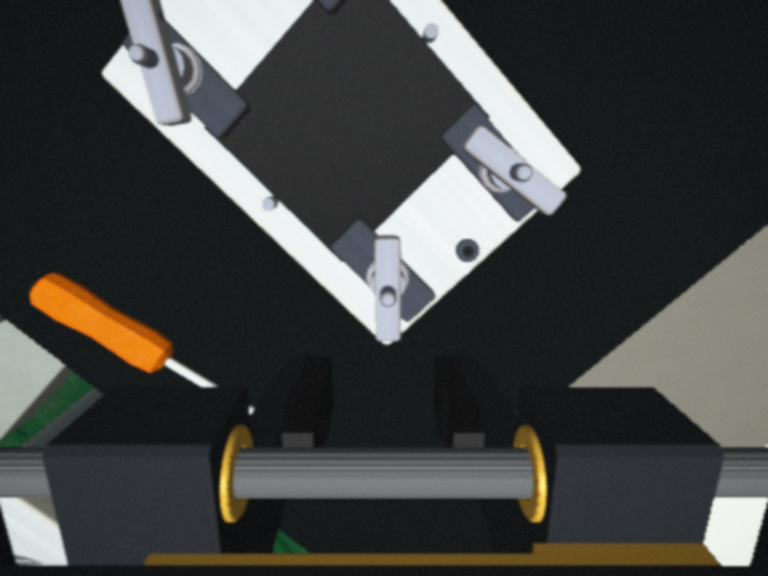

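The picture shows the LB bar turned by about 0.77 rad, from 1.543 to 0.774, so the nut moved at least 0.5 rad. The other bars are undisturbed. I was told to feel each nut, so I'll feel RB quickly too, then look at the tag.

```bash
python3 - <<'E'
from h import *
h=feel(.5785,.0115,1.685-np.pi/2-.02)
leave(0,0)
A=.774-np.pi/2
manip.move_pose([.50,.364,.14],down(A)); manip.dwell(.15)
s=manip.state();c=cams.capture("wrist")
np.savez("tag.npz",st=np.array([s["tcp_rot"],s["tool_pos"]]),**c)
hsv=cv2.cvtColor(c["image"],cv2.COLOR_BGR2HSV)
m=cv2.inRange(hsv,(15,120,120),(32,255,255))
n,l,st,ce=cv2.connectedComponentsWithStats(m)
for i in range(1,n):
    if st[i,4]>200: print(st[i],ce[i],ray(c,ce[i],.007,s)[0])
print(s["clock"],s["tool_pos"])
cv2.imwrite("pics/tag.png",cv2.resize(c["image"],None,fx=1.5,fy=1.5))
E
```

```text
down F [ 1.21 -0.43 -0.45] M [-0.044 -0.109 -0.02 ]
grip w 0.0142 F [-3.11  1.23  6.18] M [0.088 0.476 0.07 ] t 30.38
held [(0.02, np.float64(-0.019)), (0.04, np.float64(-0.04)), (0.06, np.float64(0.001)), (0.08, np.float64(0.043)), (0.1, np.float64(0.018)), (0.12, np.float64(0.001)), (0.14, np.float64(0.04)), (0.16, np.float64(0.105)), (0.18, np.float64(0.249))] F [-1.05  0.58  2.88] w 0.014 t 32.63
[ 228  157   53   51 1898] [254.13066386 181.73919916] [0.5034437  0.36778952 0.007     ]
[ 126  203   65   60 2821] [158.02516838 232.01063453] [0.40545826 0.39869559 0.007     ]
[343 285  22  64 672] [355.58630952 316.22916667] [0.47419323 0.19451131 0.007     ]
[146 286  21  63 568] [153.15669014 315.16197183] [0.33066212 0.34395868 0.007     ]
[  97  362  382   14 3162] [319.77577483 370.66318786] [0.40165237 0.16952107 0.007     ]
35.1833 [0.50045832 0.36292955 0.13969061]
```

View pics/tag.png

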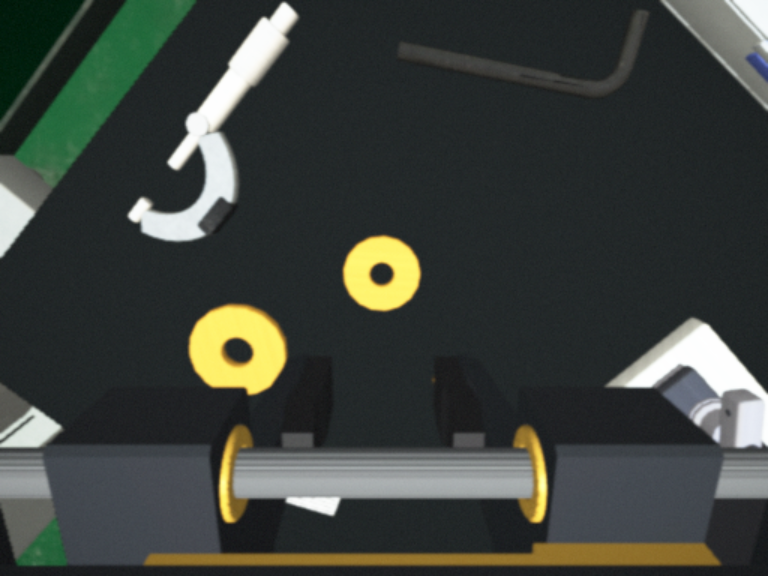

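RB holds, with 0.25 N·m after about 0.15 rad of play. The middle ring is at (382,273), centred ahead of the fingers; small things are clear of the jaws. Next I grasp the tag.

```bash
python3 - <<'E'
from h import *
A=.774-np.pi/2
x,y=.5022,.3667
manip.set_gripper(.066)
manip.move_linear([x,y,.03],rate=.15)
manip.move_linear([x,y,.0035],rate=.05)
s=manip.state();print(s["tool_pos"],np.round(s["contact_force"],2))
manip.set_gripper(.0,force=20)
s=manip.state();print(s["gripper_width"],np.round(s["contact_force"],2),s["clock"])
manip.move_linear([x,y,.06],rate=.15)
manip.dwell(.1)
s=manip.state();c=cams.capture("wrist")
np.savez("held.npz",st=np.array([s["tcp_rot"],s["tool_pos"]]),**c)
print("tcp px",proj(c,[s["tool_pos"]],s),s["gripper_width"],s["clock"])
cv2.imwrite("pics/held.png",cv2.resize(c["image"],None,fx=1.5,fy=1.5))
E
```

```text
[0.50209293 0.3666117  0.00322373] [-0.58 -0.81  0.55]
0.044054356601012576 [-0.18  0.64  0.85] 37.9
tcp px [[256.31012914 255.72507877]] 0.04439671918573213 38.525
```

View pics/held.png

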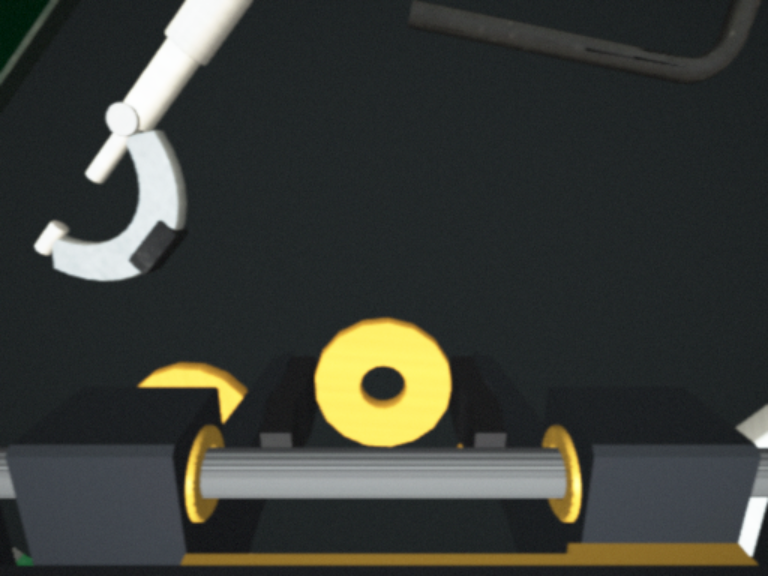

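The tag is held flat, with its hole at (383,384). Next I take a relative look with the stud just ahead of the held ring.

```bash
python3 - <<'E'
from h import *
A=.774-np.pi/2
p=manip.state()["tool_pos"]
manip.move_linear([p[0],p[1],.15],rate=.25)
manip.move_pose([.488-.032,.012-.031,.15],down(A))
manip.move_linear([.488-.032,.012-.031,.105],rate=.15)
manip.dwell(.25)
s=manip.state();c=cams.capture("wrist")
np.savez("rel.npz",st=np.array([s["tcp_rot"],s["tool_pos"]]),**c)
print(s["tool_pos"],s["tcp_rot"],down(A),s["gripper_width"],s["clock"])
im=c["image"]
cv2.imwrite("pics/rel.png",cv2.resize(im[100:320,150:370],None,fx=2.7,fy=2.7,interpolation=cv2.INTER_CUBIC))
hsv=cv2.cvtColor(im,cv2.COLOR_BGR2HSV)
m=cv2.inRange(hsv,(15,100,100),(35,255,255));n,l,st,ce=cv2.connectedComponentsWithStats(m)
for i in range(1,n):
    if st[i,4]>500: print(st[i],ce[i])
E
```

```text
[ 0.45702466 -0.01898932  0.10615289] [ 1.7688548   0.71938428 -1.76514359] [ 1.76746961  0.72033635 -1.76746961] 0.04438724794719216 41.225
[   0  180   64   54 1463] [ 28.90567327 208.8277512 ]
[ 210  212   91   86 5686] [254.89043264 254.79897995]
[363 286  25  63 750] [377.85866667 317.336     ]
[ 122  363  374   13 2736] [329.15350877 370.83260234]
```

View pics/rel.png

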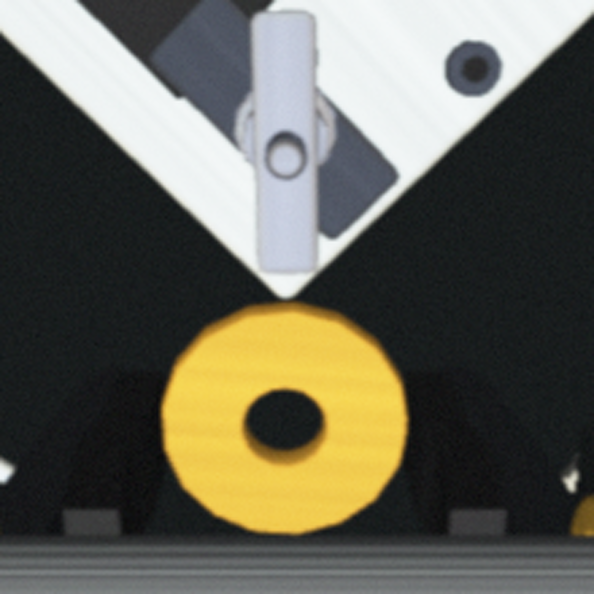

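In the crop, the stud top is at (286,158), the bar runs from rows 12 to 272, and the ring's top-face centre is about (284.5,422). I'll compute the relative vector and lower the tag.

```bash
cat > rel.py <<'E'
from h import *
c=dict(np.load("rel.npz",allow_pickle=True)); s={"tcp_rot":c["st"][0],"tool_pos":c["st"][1]}
px=lambda u,v:(150+(u+.5)/2.7-.5,100+(v+.5)/2.7-.5)
st=ray(c,px(286,158),.080,s)[0]
stb=ray(c,px(285,153),.066,s)[0]
bar=ray(c,[px(284,12),px(287,272)],.066,s).mean(0)
rg=ray(c,px(284.5,422),s["tool_pos"][2]+.0038,s)[0]
hole=ray(c,px(284.5,420),s["tool_pos"][2]+.0038,s)[0]
ed=ray(c,[px(162,422),px(407,422),px(284.5,312),px(284.5,533)],s["tool_pos"][2]+.0038,s)
if __name__=="__main__":
    print("stud",st,stb,"bar",bar,"ring",rg,"tcp",s["tool_pos"])
    print("ring dims",np.linalg.norm(ed[1]-ed[0]),np.linalg.norm(ed[3]-ed[2]))
    print("target tcp",(s["tool_pos"]+st-rg)[:2])
E
python3 rel.py
```

```text
stud [0.48916121 0.01275545 0.08      ] [0.48812719 0.01197525 0.066     ] bar [0.48906169 0.01271653 0.066     ] ring [ 0.45786376 -0.01727626  0.10995289] tcp [ 0.45702466 -0.01898932  0.10615289]
ring dims 0.04465731543657604 0.04453725398084829
target tcp [0.4883221  0.01104239]
```

```bash
python3 - <<'E'
from rel import *
t=(s["tool_pos"]+st-rg)[:2]
manip.move_linear([t[0],t[1],.105],rate=.1); manip.dwell(.3)
q=manip.state();print(q["tool_pos"],q["clock"])
cmd=t+(t-q["tool_pos"][:2]); print(cmd)
manip.move_linear([cmd[0],cmd[1],.090],rate=.06); manip.dwell(.2)
q=manip.state();print(q["tool_pos"],np.round(q["contact_force"],2),q["clock"])
c=cams.capture("wrist"); im=c["image"]
cv2.imwrite("pics/over.png",cv2.resize(im[100:320,150:370],None,fx=2.7,fy=2.7,interpolation=cv2.INTER_CUBIC))
E
```

```text
[0.48796422 0.01077866 0.1049108 ] 42.1667
[0.48867999 0.01130612]
[0.48889908 0.01130867 0.09018375] [-0.37 -0.2  -1.  ] 42.7667
```

View pics/over.png

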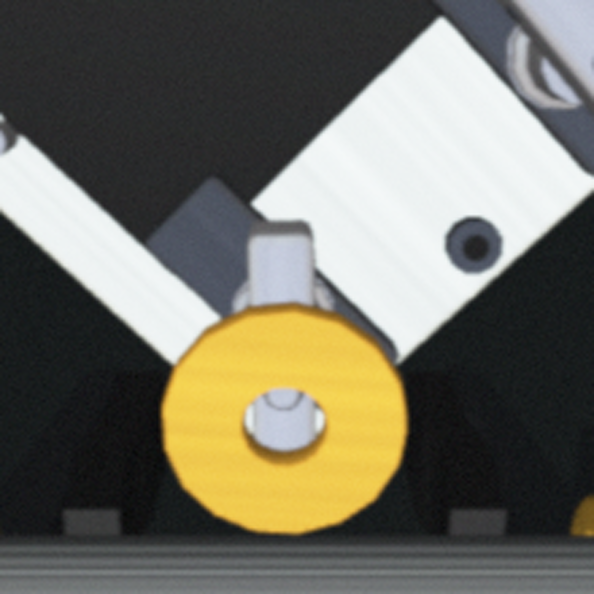

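```bash
python3 - <<'E'
from rel import *
q=manip.state(); 
f=lambda P:(proj(c,[P],q)[0]-[150,100]+.5)*2.7-.5
z=q["tool_pos"][2]
off=rg-s["tool_pos"]
print("ring",f(q["tool_pos"]+off),"stud top pred",f(st),"edges",f(st+[.0028,.0028,0]),f(st-[.0028,.0028,0]))
im=cams.capture("wrist")["image"]
cv2.imwrite("pics/over2.png",cv2.resize(im[225:280,225:285],None,fx=10,fy=10,interpolation=cv2.INTER_CUBIC))
E
```

```text
ring [284.46974406 422.02399025] stud top pred [283.2554137  392.06512761] edges [282.99735815 373.63884246] [283.51009189 410.25025507]
```

View pics/over2.png

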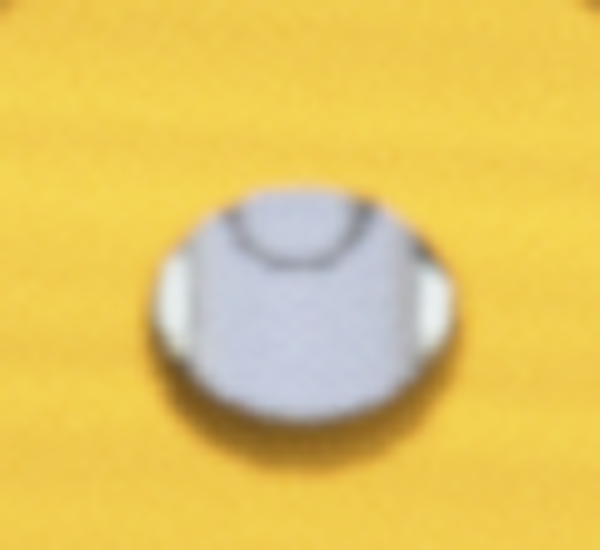

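The stud's near edge shows at crop row 410, matching the prediction exactly. I'll lower the tag.

```bash
python3 - <<'E'
from h import *
x,y=.48855,.0112
f0=manip.state()["contact_force"][2]
for z in [.080,.075,.072,.0705,.070,.0695,.069,.0685,.068]:
    manip.move_linear([x,y,z],rate=.05)
    q=manip.state();f=q["contact_force"]; print(np.round(q["tool_pos"],4),np.round(f,2))
    if f[2]-f0>3 or np.hypot(f[0],f[1])>6: break
print(q["clock"],q["gripper_width"])
im=cams.capture("wrist")["image"]
cv2.imwrite("pics/low.png",cv2.resize(im[100:320,150:370],None,fx=2.7,fy=2.7,interpolation=cv2.INTER_CUBIC))
E
```

```text
[0.4879 0.0112 0.0793] [ 0.05 -0.99 -0.08]
[0.4882 0.0112 0.0746] [-0.08 -0.03 -0.88]
[0.4884 0.0112 0.0718] [ 0.41 -0.37 -1.13]
[0.4885 0.0112 0.0704] [-1.81 -0.01 -1.17]
[0.4885 0.0112 0.07  ] [-0.42  0.03 -1.57]
[0.4887 0.0112 0.0698] [-0.52  0.06  1.42]
[0.4888 0.0112 0.0696] [-1.37  0.23  4.73]
44.7167 0.044044200749750656
```

View pics/low.png

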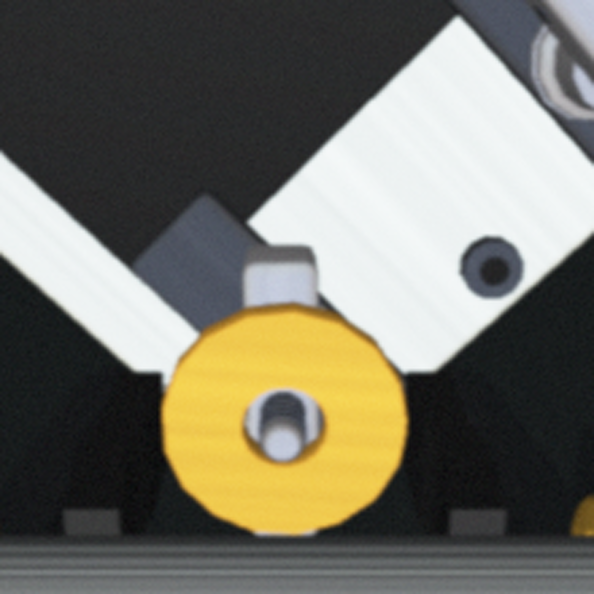

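The stud protrudes through the hole, and contact came at the expected height. I'll release, retreat and check.

```bash
python3 - <<'E'
from h import *
manip.set_gripper(.064); manip.dwell(.1)
p=manip.state()["tool_pos"]
manip.move_linear([p[0],p[1],.17],rate=.15); manip.dwell(.3)
s=manip.state();c=cams.capture("wrist");im=c["image"]
m=cv2.inRange(cv2.cvtColor(im,cv2.COLOR_BGR2HSV),(15,100,100),(35,255,255));n,l,st,ce=cv2.connectedComponentsWithStats(m)
for i in range(1,n):
    if st[i,4]>500: print(st[i],ce[i],ray(c,ce[i],.073,s)[0])
cv2.imwrite("pics/fin.png",cv2.resize(im,None,fx=1.5,fy=1.5))
t=cams.capture("scene")["image"]
cv2.imwrite("pics/fins.png",cv2.resize(t[140:300,200:420],None,fx=3.6,fy=3.6,interpolation=cv2.INTER_CUBIC))
print(s["clock"],s["tool_pos"],s["contact_force"])
E
```

```text
[ 228  170   58   55 2225] [255.86067416 197.37573034] [0.48916647 0.01254377 0.073     ]
[  20  189   88   60 1621] [ 61.9216533  218.21283159] [0.36723828 0.11233126 0.073     ]
[399 286  33  62 868] [419.16013825 316.58064516] [ 0.511391   -0.16883403  0.073     ]
[ 168  363  310   13 1956] [330.84355828 371.5097137 ] [ 0.41573846 -0.1581743   0.073     ]
46.4667 [0.48791352 0.01121075 0.16903542] [-0.04713786  0.16428945 -0.04261953]
```

View pics/fin.png

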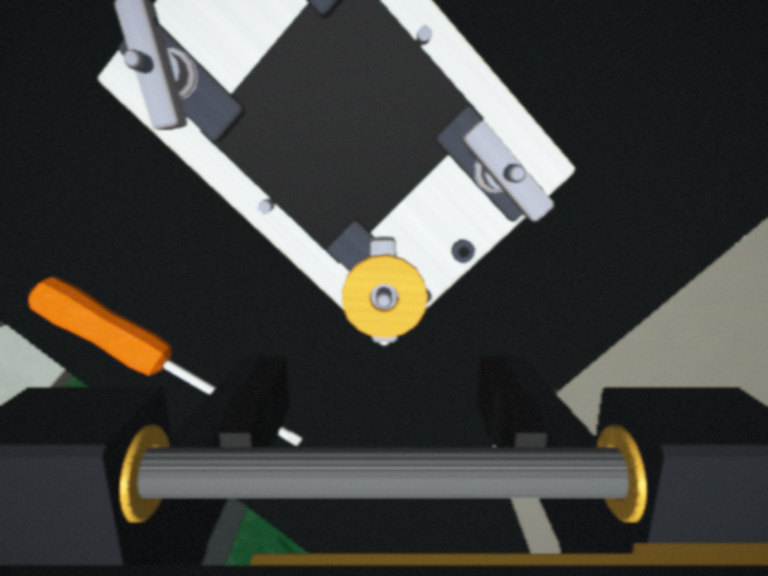

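View pics/fins.png

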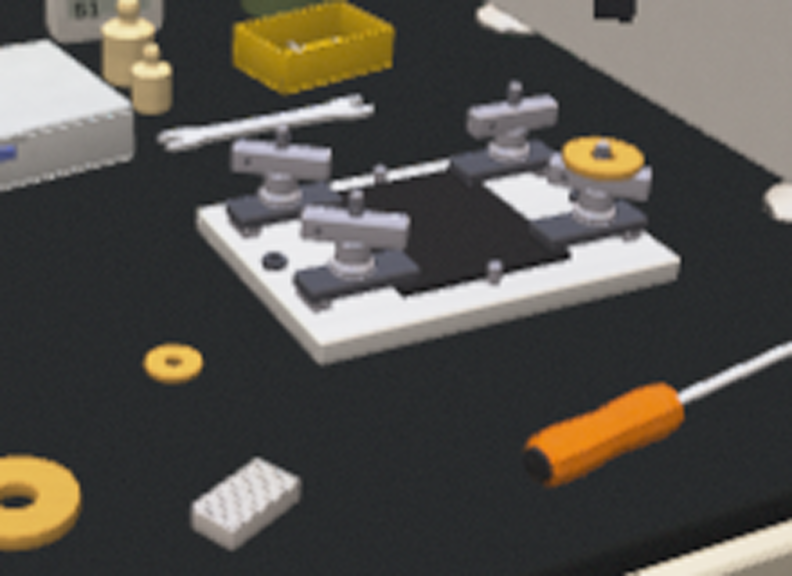

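The tag lies flat on the turned bar with the stud centred in its hole (wrist picture (384,297)). Its centre is within 1 mm of the stud axis, and the robot is clear. Handing in.

```bash
python3 - <<'E'
from cell import order,manip
print(order.close_job(), manip.state()["clock"])
E
```

```text
the job is handed in; nothing more can be done
the job is handed in; nothing more can be done
```

The loose nut was found and turned on, and the brass tag lies flat on its bar over the stud. I handed the job in at about 46.5 s of the 72 s allowed.

- **Nuts felt:** I felt all four. Three held, at about 0.18 to 0.25 N·m past their free play, below the 0.4 N·m limit. The near nut at (0.488, 0.012) gave at under 0.1 N·m. I turned its bar 0.77 rad in all, so the nut itself moved at least 0.5 rad.
- **Tag placed:** I lowered the middle-sized ring over that nut's stud. It touched down at the expected height.
- **Last checks:** After release, the wrist picture puts the tag's centre less than 1 mm from the stud axis. The side view shows it lying flat, and the gripper was clear with about zero contact force. I saw nothing displaced in the last pictures, though the hexagon key and micrometer were outside those views; the arm never came near either.
- **What went wrong or disagreed:**
  - **Wrong-way turn:** I had the wrist joint's sign wrong on the first nut and turned its bar about 0.04 to 0.06 rad anticlockwise before correcting. The moment then was about -0.06 N·m, within limits, and that nut later proved sound.
  - **Camera disagreement:** The top and wrist cameras differed by about 3 mm, so I placed the tag by measuring ring and stud in the same wrist picture.

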